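# Set the slicer to thick slices

## Robot

A 6-joint arm with a two-finger parallel gripper is mounted at the origin on the work surface; the furniture and walls round the work are solid. World frame = base frame: x ahead of the robot, y to its left, z up, the work surface at z = 0. Lengths are in m, angles in rad, forces in N, time in s.
With the tool pointing down it reaches from about 0.225 to 0.875 m from the base axis. Payload 3.4 kg.
Tool frame: the origin (TCP) lies at the very end of the fingers, on their centre line; the grasp point (between the pads) lies 19 mm behind it; z points along the fingers, y is the line along which they close (so a half turn about z gives the same grasp; the last joint's range is limited). The gripper opens to 85 mm and grips with 20 to 120 N. Pads are 22 mm wide; open, the fingers measure 114 mm over their backs; the gripper's body (76 mm by 85 mm) begins 54 mm behind the grasp point. The pads swing forward as they close: fully open they stand 13 mm farther back than shut.
Start: joints at [1.187, 0.276, 1.505, -0, 1.361, -0.121], TCP at [0.149, 0.555, 0.203] pointing down, gripper open.
Joint ranges: [-2.89, 2.89], [-0.75, 2.08], [0.22, 2.7], [-1.18, 4.32], [0.11, 2.71], [-2.7, 2.7]. Speed limits (rad/s): [2.57, 2.57, 3.14, 3.14, 3.14, 3.14].

## Interface

Orientations are given as a unit quaternion [w, x, y, z].
In Python, from rig import readout, vision, manip gives the robot as it stands.
- The arm moves only by the shell command python3 -m handwheel 'ROWS' [FORCE]. ROWS is JSON, a list of rows, each a list of 3 entries, a list of its own where there are three numbers: the shift along the tool's x, y, z in mm, then the turn, a rotation vector about the tool's x, y, z in units of 6 degrees (1.0 is 6 degrees), then the closure, from -1 (fully open) to 1 (shut), so that 0 is half open. A call has 1 to 20 rows; each row shifts and turns the commanded pose from where the row before left it, along the tool's axes as they then stand; what a row does not reach is not made up. A row lasts 1/8 s, in which the tool goes at most 62.5 mm and 10.7 degrees, less where a joint would pass 70% of its speed; a pose out of reach is approached as far as the arm can. A call is refused whole if a number of a shift passes 62.5 or a number of a turn 1, either way. A call with a gripper value outside its range is refused whole. The fingers move at their own pace and stop on an object; FORCE is the grip in N (left out, the last holds). Time passes only in rows, so rows that do not move let the fingers close. It gives the time, the measured TCP pose, the force, the opening and the grip force at its end, in the units of the state.
- readout.get_state(): the state, without advancing time (a new reading comes with each control period).
- vision.get_image(name): name is "scene" or "top"; returns the picture (400x640x3 uint8, blue, green, red); there is no depth.
- vision.camera_params(name): a dict with "intrinsics" (3x3 intrinsics, pixels), "rvec" (rotation vector, rad) and "tvec" (3), from world to camera coordinates, as OpenCV has them. Camera axes: x right, y down, z forward; pixel columns grow to the right and rows downward; lengths in m; the calibration is good to about 2 mm. A picture is of the moment at which its call begins. camera_params takes no time and is no camera call.
- manip.sign_off(): hands the job in; it is judged then, once.
The state is a dict: "clock": time; "qpos": joint angles; "qd": joint speeds; "effort": joint torques, N m; "position": TCP position; "ee_rot": TCP orientation; "contact_force": force on the tool from outside, world axes, zero at the start; "moment": the same for the moment, N m; "width": finger opening in m; "gripper_force": force on a finger pad.
Only numpy, scipy, OpenCV 4.12 (cv2) and the standard library are available. Lean on these libraries where they do the work, as an engineer would, in place of code of your own. Each camera call takes 0.05 s, during which the arm holds its last target. There are 200 camera calls.

## Task

Set the mandoline slicer to thick slices: pull its sprung selector knob up out of the park notch, turn it to the big dot on the dial, and let it snap fully down into the notch there. Handle the selector gently, without straining it against its stops, and leave the things standing round the slicer where they are.

Things in the scene. Friction and masses are not known exactly. Their poses are not given: they have to be found in the camera images.
- slicer: White mandoline slicer, held fast on the worktop. Origin on the worktop right below the knob's vertical axis, z up. A round housing 100 mm across; beside it the slicing deck, 260 mm long (its x) and 112 mm wide, from y = 54 to 166 mm, at most 44 mm high.
- dial (a point): Centre of the flat aluminium dial plate (95 mm across) on top of the housing, 60 mm above the worktop. Under it a hidden notch ring: a wide park notch (3 degrees or more each way from the tick) and one narrow notch for each dot (2 degrees play each way), its middle up to 12 degrees to either side of that dot's direction, so it must be found by feel. Flat lands lie between the notches.
- park_tick (a point): Small tick on the dial plate on the slicer's -x side, 41 mm from the axis. Seen from the axis, the two dots lie 55 degrees to either side of it. The knob turns up to 85 degrees either way from it.
- selector: Black knob on the dial. Origin on the axis, at the dial plate's top when fully down; rises and turns with the knob. A disc 44 mm across (2 to 9 mm up) with a grip bar, 44 mm long (its x), 12 mm thick (its y), top at 40 mm. The nose points along its -x; at the start at the park tick within 3 degrees, fully down. A spring holds it down: 4 N at the bottom, plus 250 N/m of lift.
- grip (a point): Point in the grip bar on the knob's axis, 32 mm above the knob's origin, 8 mm below the bar's top. The knob turns freely only once lifted 5 to 10 mm (differs each time); a firm stop ends the pull 2.5 mm later. Let go between notches, it lies on a land, 5 to 10 mm above fully down, can still be turned, and drops where it meets a notch. Over 25 N against stop or notch strains it.
- pointer (a point): Tip of the selector's nose, 30 mm from the axis, 5 mm above the selector's origin (65 mm above the worktop when the knob is fully down).
- big_dot: Big round black raised dot on the dial, 14 mm across, 1.8 mm high: thick slices. Origin at the centre of its underside, 38 mm from the selector's axis. On the left or on the right of the park tick.
- small_dot: Small round black raised dot on the dial, 6 mm across, 1.8 mm high: thin slices. Origin at the centre of its underside, 38 mm from the selector's axis, on the other side of the park tick.
- garlic_1: Bulb of garlic, 60 mm across, 59 mm high, on the far side of the deck from the knob; leave it alone.
- ramekin: Small pale ramekin, 73 mm across, 41 mm high, beside the housing, about 115 mm from the knob's axis, on the side away from the deck; leave it alone.
- glass_1: Small glass, 46 mm across, 59 mm high, standing about 140 mm beyond the knob; leave it alone.

How it is judged:
On the way:
1. the selector is pulled up at least 4 mm (z of pointer in the frame of slicer above 0.069 m), for 0.2 s.
At the end, for the whole second after the job is handed in: The selector is down in the notch at the big dot: its nose is within 1.5 mm of its fully-down height, the nose's tip is within 14 mm of the centre of the big dot (8 mm when it points straight at it), and it is at rest (z of pointer in the frame of slicer below 0.0665 m and horizontal distance between pointer and big_dot below 0.014 m and linear speed of selector below 0.01 m/s); the robot touches nothing.
It fails at once if the selector is strained against its pull stop or its notch ring with more than 25 N (contact force between selector and pull_stop above 25 N or contact force between selector and notch_ring_0 above 25 N or contact force between selector and notch_ring_1 above 25 N or contact force between selector and notch_ring_2 above 25 N or contact force between selector and notch_ring_3 above 25 N).
It fails at once if the garlic is moved by more than 20 mm (distance of garlic_1 from where it was at the start of the episode above 0.02 m).
It fails at once if the ramekin is moved by more than 20 mm (distance of ramekin from where it was at the start of the episode above 0.02 m).
It fails at once if the glass is moved by more than 20 mm (distance of glass_1 from where it was at the start of the episode above 0.02 m).
It also fails if it takes over 46 s, if anything falls off the work surface, if the arm or the gripper's body presses on something with over 40 N, if the wrist force passes 120 N, or if a joint passes its speed limit or range.

## Working session

There is one attempt and no reset: what is moved stays moved. The work goes in short steps, Python scripts to look and compute and a shell command to move; the robot and the scene stay as the last step left them, time stands still between calls to the robot, and variables do not carry over. Pictures are saved under pics/ and viewed, at most 10 in all, crops included, and the job is handed in when it is done.

```bash
mkdir -p pics
python3 - <<'E'
from rig import readout, vision
import cv2, numpy as np
for n in("scene","top"):
    cv2.imwrite(f"pics/{n}0.png",vision.get_image(n))
    p=vision.camera_params(n); print(n,np.round(p["intrinsics"],1).tolist(),p["rvec"],p["tvec"])
s=readout.get_state(); print(s)
E
```

```text
scene [[381.8, 0.0, 317.6], [0.0, 381.8, 200.6], [0.0, 0.0, 1.0]] [ 2.15390966 -0.524902    0.26791129] [-0.36821318  0.29893359  0.57593187]
top [[421.3, 0.0, 323.7], [0.0, 421.3, 199.6], [0.0, 0.0, 1.0]] [ 2.09604931 -2.15244708  0.22228318] [0.18851654 0.49935234 0.85616646]
{'clock': 0.1, 'qpos': array([ 1.18699771e+00,  2.76549788e-01,  1.50601500e+00, -2.54947312e-06,
        1.36072074e+00, -1.21024790e-01]), 'qd': array([ 0.00123304, -0.00170885, -0.0061501 , -0.00105519,  0.00072994,
        0.00054419]), 'effort': array([ 2.75087579e-03, -4.17699730e+01, -2.46404743e+01, -3.20759432e-05,
        5.87436734e-03,  3.09017912e-05]), 'position': array([0.14918252, 0.55476268, 0.2017126 ]), 'ee_rot': array([-2.10183265e-04,  1.31008918e-01,  9.91380828e-01, -8.19931476e-04]), 'contact_force': array([ 0.16126635,  0.18088416, -0.32596598]), 'moment': array([ 0.00591919,  0.01957642, -0.00784513]), 'gripper_force': 0.0, 'width': 0.08525568754311813}
```

View pics/scene0.png

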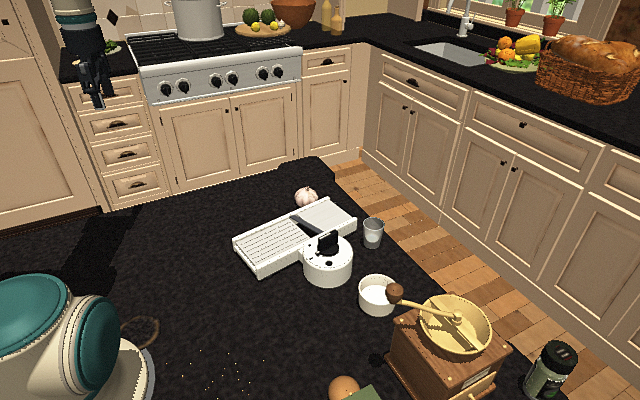

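View pics/top0.png

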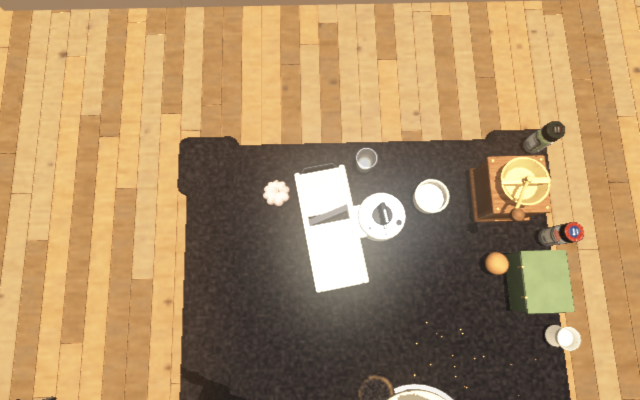

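The slicer housing is at about (382,217) in top and (328,260) in scene. Its deck is to its left in top, the glass is above it at (367,158), and the ramekin is to the right at (431,196). I'll enlarge both views.

```bash
cat > h.py <<'E'
import numpy as np, cv2
from rig import vision
def ray(n,uv,z):
    p=vision.camera_params(n);R=cv2.Rodrigues(np.array(p["rvec"]))[0];t=np.array(p["tvec"])
    d=R.T@np.linalg.inv(p["intrinsics"])@np.array([*uv,1.]);c=-R.T@t
    return (c+d*(z-c[2])/d[2])
def proj(n,X):
    p=vision.camera_params(n)
    return cv2.projectPoints(np.array(X,float).reshape(-1,3),np.array(p["rvec"]),np.array(p["tvec"]),np.array(p["intrinsics"]),None)[0].reshape(-1,2)
E
python3 - <<'E'
import cv2,numpy as np
from h import ray
a=cv2.imread("pics/top0.png")[187:247,352:412]; b=cv2.imread("pics/scene0.png")[225:290,295:360]
r=lambda i:cv2.resize(i,(400,400),interpolation=cv2.INTER_CUBIC)
cv2.imwrite("pics/c.png",np.hstack([cv2.resize(a,(399,399),interpolation=cv2.INTER_CUBIC)[:398],cv2.resize(b,(398,398),interpolation=cv2.INTER_CUBIC)]))
for uv in[(382,217),(367,158),(431,196),(323,167),(341,290)]: print(uv,ray("top",uv,.06).round(3))
E
```

```text
(382, 217) [0.461 0.054 0.06 ]
(367, 158) [0.591 0.079 0.06 ]
(431, 196) [ 0.504 -0.053  0.06 ]
(323, 167) [0.573 0.175 0.06 ]
(341, 290) [0.314 0.145 0.06 ]
```

View pics/c.png

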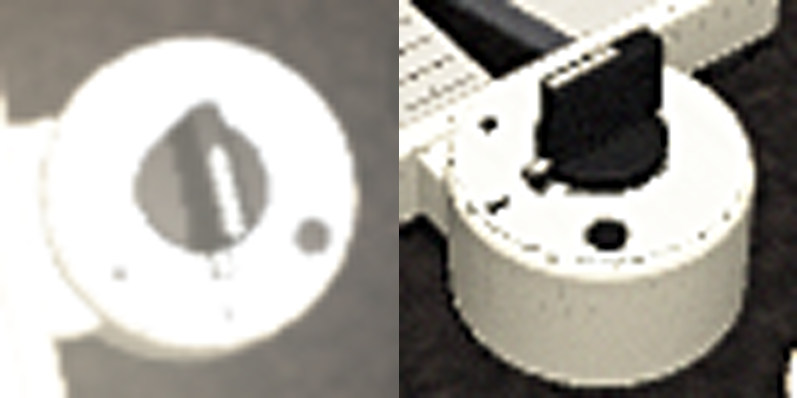

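The top crop shows the big dot at (312,236), the small dot at (119,273) and the tick at (228,314). In the scene crop they are at (606,235), (489,124) and (497,203). I'll fit the axis and yaw from these.

Run:
```python
import numpy as np
from scipy.optimize import least_squares as ls
from h import *
T=np.array([(312,236),(119,273),(228,314)])+.5; T=T/6.65-.5+[352,187]
S=np.array([(606-399,235),(489-399,124),(497-399,203)])+.5; S=S/6.123-.5+[295,225]
def pts(p):
    a=p[2]+np.pi+np.radians([55,-55,0]);r=np.array([38,38,41])/1e3
    return np.c_[p[0]+r*np.cos(a),p[1]+r*np.sin(a),[.0618,.0618,.06]]
for c in("top","scene","both"):
    f=lambda p:np.r_[*( [(proj("top",pts(p))-T).ravel()] if c!="scene" else []),*([(proj("scene",pts(p))-S).ravel()] if c!="top" else [])]
    s=ls(f,[.461,.054,.115],x_scale=[.01,.01,.1]); print(c,s.x.round(4),np.degrees(s.x[2]).round(2),s.fun.round(2))
# bar top edges check
from scipy.spatial.transform import Rotation as R
from rig import readout
st=readout.get_state();q=st["ee_rot"];print(R.from_quat(q[[1,2,3,0]]).as_matrix().round(3),st["position"])
```

```text
top [0.466  0.0544 0.1635] 9.37 [-0.   -0.05 -0.   -0.04  0.01  0.09]
scene [0.4647 0.0536 0.151 ] 8.65 [-0.03 -0.17  0.1  -0.33 -0.06  0.48]
both [0.4653 0.0541 0.1571] 9.0 [ 0.09  0.36  0.04  0.18  0.02  0.42  0.28 -0.48  0.25 -0.52  0.21  0.26]
[[-0.966  0.26  -0.001]
 [ 0.26   0.966 -0.002]
 [ 0.    -0.002 -1.   ]] [0.14918252 0.55476268 0.2017126 ]
```

```bash
python3 -m handwheel '[[[-22,-20,0],[0,0,0],-1],[[-44,-40,0],[0,0,0],-1],[[-44,-40,0],[0,0,0],-1],[[-44,-40,0],[0,0,0],-1],[[-44,-40,0],[0,0,0],-1],[[-44,-40,0],[0,0,0],-1],[[-44,-40,0],[0,0,0],-1],[[-44,-40,0],[0,0,0],-1],[[-44,-40,0],[0,0,0],-1],[[-44,-40,0],[0,0,0],-1],[[-18,-22,0],[0,0,0],-1],[[0,0,0],[0,0,1],-1],[[0,0,0],[0,0,1],-1],[[0,0,0],[0,0,1],-1],[[0,0,0],[0,0,1],-1],[[0,0,0],[0,0,1],-1],[[0,0,0],[0,0,1],-1]]' 20
python3 - <<'E'
from h import *
from rig import readout
print(readout.get_state()["qpos"].round(3))
a=np.array([ray("top",((x+.5)/6.65-.5+352,(y+.5)/6.65-.5+187),.1) for x,y in((217,148),(240,235))])
print(a.round(4),np.degrees(np.arctan2(*(a[0]-a[1])[[1,0]])))
E
```

```text
clock: 2.22
position: [0.4656, 0.0538, 0.2021]
ee_rot: [-0.0, 0.433, 0.902, -0.0]
contact_force: [0.4, -0.2, -0.5]
width: 0.0857
gripper_force: 0.0
[-0.034  0.116  1.716  0.     1.311 -0.71 ]
[[0.4718 0.0547 0.1   ]
 [0.445  0.0492 0.1   ]] 11.535597940028508
```

```bash
python3 -m handwheel '[[[0,0,4],[0,0,1],-1],[[0,0,4],[0,0,1],-1],[[0,0,4],[0,0,1],-1],[[0,0,4],[0,0,1],-1],[[0,0,4],[0,0,1],-1],[[0,0,4],[0,0,1],-1],[[0,0,4],[0,0,1],-1],[[0,0,4],[0,0,1],-1],[[0,0,4],[0,0,1],-1],[[0,0,4],[0,0,1],-1],[[0,0,4],[0,0,1],-0.6],[[0,0,4],[0,0,1],-0.3],[[0,0,4],[0,0,1],-0.2],[[0,0,4],[0,0,1],-0.2],[[0,0,4],[0,0,1],-0.2],[[0,0,4],[0,0,1],-0.2],[[0,0,4],[0,0,1],-0.2],[[0,0,4],[0,0,1],-0.2],[[0,0,4],[0,0,1],-0.2],[[0,0,4],[0,0,0.8],-0.2]]' 20
python3 - <<'E'
from h import *
from rig import readout
import cv2
print(readout.get_state()["qpos"].round(3))
a=vision.get_image("scene")[180:290,265:395];b=vision.get_image("top")[167:267,332:432]
cv2.imwrite("pics/d.png",np.hstack([cv2.resize(b,(400,400),interpolation=3),cv2.resize(a,(400,400),interpolation=2)]))
E
```

```text
clock: 4.72
position: [0.4656, 0.0538, 0.122]
ee_rot: [-0.0, 0.996, 0.087, -0.0]
contact_force: [-0.3, -0.7, 0.1]
width: 0.0514
gripper_force: 0.0
[-0.034  0.181  1.849  0.     1.112  1.363]
```

View pics/d.png

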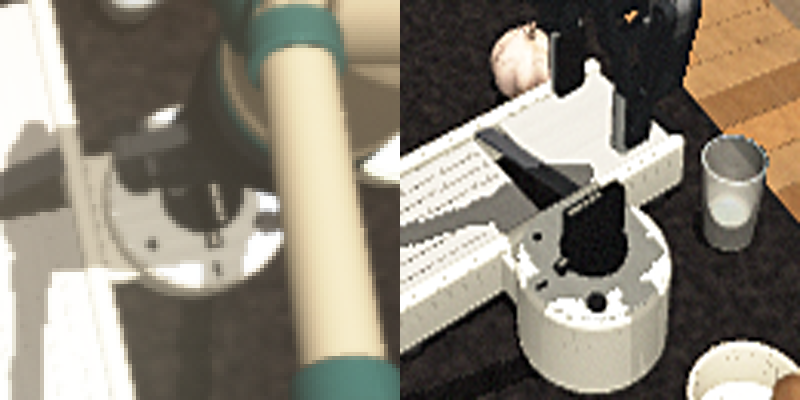

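The fingers are on either side of the bar in the scene view, above the knob at (597,215). I'll descend and close.

```bash
python3 -m handwheel '[[[0,0,10],[0,0,0],-0.2],[[0,0,10],[0,0,0],-0.2],[[0,0,10],[0,0,0],-0.2],[[0,0,8],[0,0,0],-0.2],[[0,0,5],[0,0,0],-0.2],[[0,0,4],[0,0,0],0],[[0,0,0],[0,0,0],0.2],[[0,0,0],[0,0,0],0.4],[[0,0,0],[0,0,0],0.5],[[0,0,0],[0,0,0],0.55],[[0,0,0],[0,0,0],0.6]]' 20
```

```text
clock: 6.2
position: [0.466, 0.0538, 0.0756]
ee_rot: [-0.0, 0.996, 0.088, 0.0]
contact_force: [0.4, 0.5, 0.5]
width: 0.0172
gripper_force: 0.0
```

```bash
python3 -m handwheel '[[[0,0,0],[0,0,0],0.65],[[0,0,0],[0,0,0],0.7],[[0,0,0],[0,0,0],0.75],[[0,0,0],[0,0,0],0.85],[[0,0,0],[0,0,0],1],[[0,0,0],[0,0,0],1]]' 25
```

```text
clock: 6.95
position: [0.466, 0.0538, 0.0755]
ee_rot: [-0.0, 0.996, 0.088, 0.0]
contact_force: [-0.9, 0.7, 0.1]
width: 0.0001
gripper_force: 0.0
```

Run:
```python
from h import *
from rig import readout
import cv2
print(readout.get_state())
a=vision.get_image("scene")[190:290,275:375];b=vision.get_image("top")[167:267,332:432]
cv2.imwrite("pics/e.png",np.hstack([cv2.resize(b,(400,400),interpolation=3),cv2.resize(a,(400,400),interpolation=2)]))
print(proj("scene",[.466,.0538,.0755]),proj("top",[.466,.0538,.0755]))
```

```text
{'clock': 6.95, 'qpos': array([-3.35280289e-02,  2.31467474e-01,  1.91814758e+00,  1.23914003e-04,
        9.91945071e-01,  1.36020090e+00]), 'qd': array([ 5.68018778e-04, -1.50530086e-03,  8.37823459e-05,  3.55916560e-04,
       -3.05796485e-04, -4.86548052e-04]), 'effort': array([-2.21427836e-03, -3.40524495e+01, -1.96899068e+01,  1.04873877e-04,
        3.86965812e-04,  4.25174306e-06]), 'position': array([0.4660027 , 0.05384984, 0.07548836]), 'ee_rot': array([-4.94982367e-05,  9.96086446e-01,  8.83843235e-02,  2.24565488e-05]), 'contact_force': array([-0.86711309,  0.65799634,  0.05404578]), 'moment': array([-0.02581791,  0.03082205,  0.0184851 ]), 'gripper_force': 0.0, 'width': 0.00013253616633068294}
[[328.23289051 243.38380959]] [[382.99476751 213.61631667]]
```

View pics/e.png

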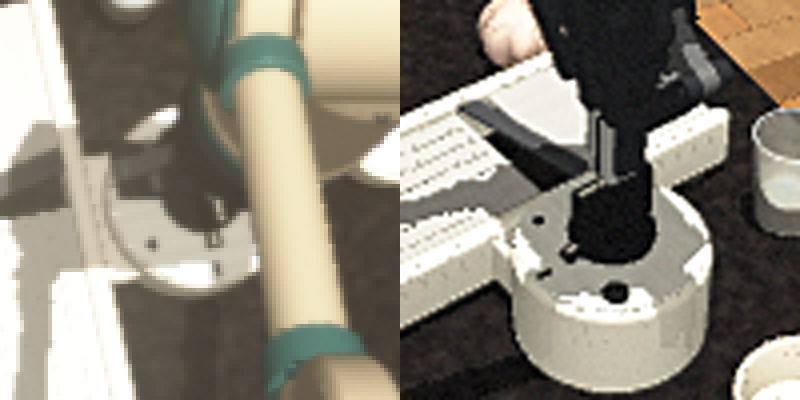

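Run:
```python
from h import *
import cv2
p=vision.camera_params("scene");print(-cv2.Rodrigues(p["rvec"])[0].T@p["tvec"])
a=vision.get_image("scene")[200:265,300:365]
a=(255*(a/255.)**.45).astype(np.uint8)
a=cv2.resize(a,(585,585),interpolation=cv2.INTER_CUBIC)
c=np.array([.4653,.0541]);u=np.array([np.cos(.17),np.sin(.17)]);v=np.array([-u[1],u[0]])
for z in(.1,.075):
  for x in(-.022,.022):
    for y in(-.006,.006):
      q=proj("scene",[*(c+x*u+y*v),z])[0]; cv2.circle(a,tuple(((q-[300,200]+.5)*9).astype(int)),3,(0,0,255) if z==.1 else (0,255,0),-1)
q=proj("scene",[.466,.0538,.0755])[0]; cv2.circle(a,tuple(((q-[300,200]+.5)*9).astype(int)),3,(255,0,255),-1)
cv2.imwrite("pics/f.png",a)
```

```text
[ 0.19358152 -0.42435472  0.58231351]
```

View pics/f.png

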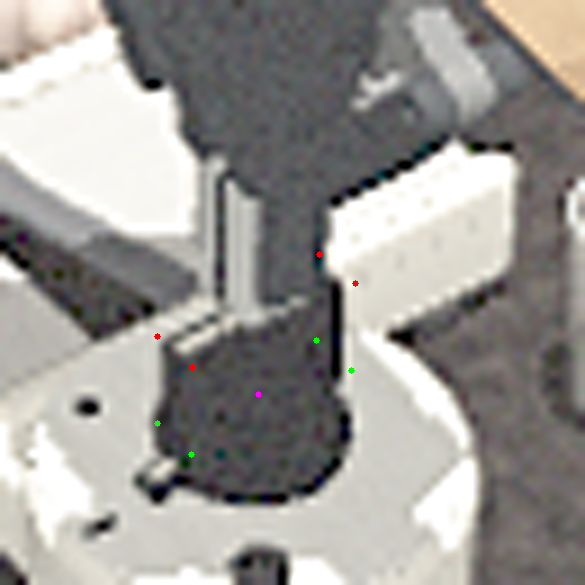

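Run:
```python
from h import *
y=np.array([-np.sin(np.radians(10)),np.cos(np.radians(10))])
for z in (.115,.122,.13,.14,.15,.16):
    for s in(.0257,.035):
        print(z,s,[proj("scene",[*(np.array([.4656,.0538])+k*s*y),z])[0].round(1).tolist() for k in(1,-1)])
    print(z,"axis",proj("scene",[.466,.0538,z-.04])[0].round(1), "in f:",((proj("scene",[.466,.0538,z-.04])[0]-[300,200]+.5)*9).round())
im=cv2.imread("pics/d.png")[0:230,520:720]
cv2.imwrite("pics/g.png",cv2.resize((255*(im/255.)**.5).astype(np.uint8),None,fx=2.6,fy=2.6,interpolation=2))
```

```text
0.115 0.0257 [[320.1, 221.1], [337.2, 235.1]]
0.115 0.035 [[317.1, 218.6], [340.4, 237.8]]
0.115 axis [328.2 243.6] in f: [259. 397.]
0.122 0.0257 [[320.1, 218.2], [337.3, 232.3]]
0.122 0.035 [[317.2, 215.8], [340.6, 235.0]]
0.122 axis [328.3 240.9] in f: [259. 373.]
0.13 0.0257 [[320.1, 215.0], [337.4, 228.9]]
0.13 0.035 [[317.2, 212.6], [340.7, 231.6]]
0.13 axis [328.4 237.8] in f: [260. 345.]
0.14 0.0257 [[320.1, 210.8], [337.6, 224.7]]
0.14 0.035 [[317.2, 208.4], [340.9, 227.4]]
0.14 axis [328.5 233.9] in f: [261. 309.]
0.15 0.0257 [[320.2, 206.6], [337.8, 220.4]]
0.15 0.035 [[317.2, 204.2], [341.2, 223.1]]
0.15 axis [328.6 229.9] in f: [262. 274.]
0.16 0.0257 [[320.2, 202.3], [338.0, 216.0]]
0.16 0.035 [[317.2, 200.0], [341.4, 218.7]]
0.16 axis [328.7 225.8] in f: [262. 237.]
```

View pics/g.png

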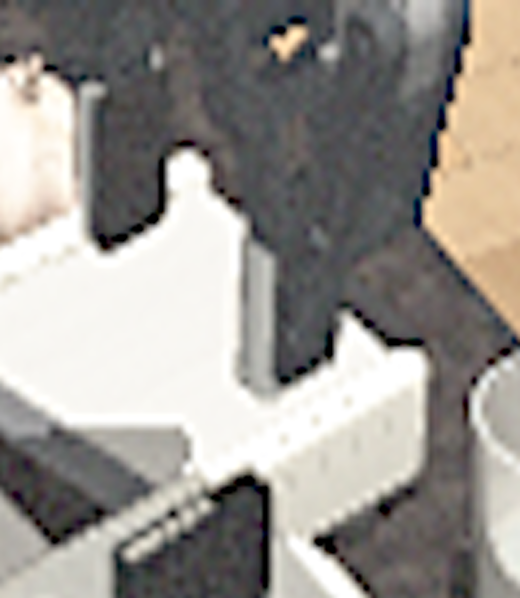

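The fingertips appear about 23 mm higher than the TCP reading. They closed just above the bar, at about (235,315) in the crop. I'll open, go 8 mm lower and close again, which tests this safely.

```bash
python3 -m handwheel '[[[0,0,0],[0,0,0],0.2],[[0,0,0],[0,0,0],0.2],[[0,0,0],[0,0,0],0.2],[[0,0,4],[0,0,0],0.2],[[0,0,4],[0,0,0],0.2],[[0,0,0],[0,0,0],0.4],[[0,0,0],[0,0,0],0.6],[[0,0,0],[0,0,0],0.7],[[0,0,0],[0,0,0],0.8],[[0,0,0],[0,0,0],0.8],[[0,0,0],[0,0,0],0.8]]' 20
```

```text
clock: 8.48
position: [0.4659, 0.0547, 0.0676]
ee_rot: [-0.001, 0.996, 0.088, 0.0]
contact_force: [-0.8, 4.7, 1.2]
width: 0.0109
gripper_force: 21.7
```

Confirmed: the bar is gripped at 11 mm. I'll release, go 15 mm lower, recentre by 1 mm and regrip.

```bash
python3 -m handwheel '[[[0,0,0],[0,0,0],0.3],[[0,-1,0],[0,0,0],0.3],[[0,0,0],[0,0,0],0.3],[[0,0,4],[0,0,0],0.3],[[0,0,4],[0,0,0],0.3],[[0,0,4],[0,0,0],0.3],[[0,0,3],[0,0,0],0.3],[[0,0,0],[0,0,0],0.5],[[0,0,0],[0,0,0],0.65],[[0,0,0],[0,0,0],0.75],[[0,0,0],[0,0,0],0.8],[[0,0,0],[0,0,0],0.8]]' 20
```

```text
clock: 9.98
position: [0.4659, 0.055, 0.0526]
ee_rot: [-0.0, 0.996, 0.088, 0.0]
contact_force: [0.1, 2.3, 1.9]
width: 0.0115
gripper_force: 20.4
```

```bash
python3 -m handwheel '[[[0,0,-1],[0,0,0],0.8],[[0,0,-1],[0,0,0],0.8],[[0,0,-1],[0,0,0],0.8],[[0,0,-1],[0,0,0],0.8],[[0,0,-1],[0,0,0],0.8],[[0,0,-0.5],[0,0,0],0.8],[[0,0,0],[0,0,0],0.8]]' 30
```

```text
clock: 10.85
position: [0.4659, 0.055, 0.058]
ee_rot: [-0.0, 0.996, 0.088, 0.0]
contact_force: [1.4, 3.0, -6.2]
width: 0.0114
gripper_force: 32.7
```

```bash
python3 -m handwheel '[[[0,0,-0.5],[0,0,0],0.8],[[0,0,-0.5],[0,0,0],0.8],[[0,0,-0.5],[0,0,0],0.8],[[0,0,0],[0,0,0],0.8]]' 30; python3 -m handwheel '[[[0,0,-0.5],[0,0,0],0.8],[[0,0,0],[0,0,0],0.8]]'
```

```text
clock: 11.35
position: [0.4658, 0.0549, 0.0595]
ee_rot: [-0.0, 0.996, 0.088, 0.0]
contact_force: [2.5, 4.9, -7.1]
width: 0.0114
gripper_force: 32.6
clock: 11.6
position: [0.4658, 0.0549, 0.06]
ee_rot: [-0.0, 0.996, 0.088, 0.0]
contact_force: [1.5, 4.2, -6.2]
width: 0.011
gripper_force: 32.6
```

```bash
python3 -m handwheel '[[[0,0,-0.5],[0,0,0],0.8],[[0,0,0],[0,0,0],0.8]]'; python3 -m handwheel '[[[0,0,-0.5],[0,0,0],0.8],[[0,0,0],[0,0,0],0.8]]'
```

```text
clock: 11.85
position: [0.4658, 0.0549, 0.0605]
ee_rot: [-0.0, 0.996, 0.088, 0.0]
contact_force: [1.8, 4.9, -6.8]
width: 0.0111
gripper_force: 32.6
clock: 12.1
position: [0.4658, 0.0549, 0.061]
ee_rot: [-0.0, 0.996, 0.088, 0.0]
contact_force: [1.5, 4.4, -6.6]
width: 0.0108
gripper_force: 32.6
```

```bash
for i in 1; do python3 -m handwheel '[[[0,0,-0.5],[0,0,0],0.8],[[0,0,0],[0,0,0],0.8]]'; python3 -m handwheel '[[[0,0,-0.5],[0,0,0],0.8],[[0,0,0],[0,0,0],0.8]]'; done | grep -E "posi|contact"
```

```text
position: [0.4658, 0.055, 0.0615]
contact_force: [1.8, 4.3, -7.4]
position: [0.4659, 0.055, 0.062]
contact_force: [2.3, 4.2, -6.1]
```

```bash
(python3 -m handwheel '[[[0,0,-0.5],[0,0,0],0.8],[[0,0,0],[0,0,0],0.8]]'; python3 -m handwheel '[[[0,0,-0.5],[0,0,0],0.8],[[0,0,0],[0,0,0],0.8]]') | grep -E "posi|contact"
```

```text
position: [0.4658, 0.0549, 0.0624]
contact_force: [1.7, 4.8, -7.2]
position: [0.4658, 0.0549, 0.0629]
contact_force: [2.1, 5.8, -7.7]
```

```bash
(python3 -m handwheel '[[[0,0,-0.5],[0,0,0],0.8],[[0,0,0],[0,0,0],0.8]]'; python3 -m handwheel '[[[0,0,-0.5],[0,0,0],0.8],[[0,0,0],[0,0,0],0.8]]') | grep -E "posi|contact"
```

```text
position: [0.4658, 0.055, 0.0634]
contact_force: [2.9, 4.1, -7.6]
position: [0.4658, 0.0549, 0.0639]
contact_force: [2.6, 4.6, -6.8]
```

```bash
python3 -m handwheel '[[[0,0,0],[0,0,-0.3],0.8],[[0,0,0],[0,0,-0.7],0.8],[[0,0,0],[0,0,-1],0.8],[[0,0,0],[0,0,-1],0.8],[[0,0,0],[0,0,-1],0.8],[[0,0,0],[0,0,-1],0.8],[[0,0,0],[0,0,-1],0.8],[[0,0,0],[0,0,0],0.8]]'; python3 -c "
from rig import readout;s=readout.get_state();print(s['moment'],s['qpos'])"
```

```text
clock: 14.6
position: [0.4657, 0.0552, 0.0638]
ee_rot: [-0.0, 0.92, 0.392, 0.0]
contact_force: [2.6, 5.1, -8.0]
width: 0.0109
gripper_force: 32.5
[ 0.93194142 -0.43161141 -0.02847206] [-3.12536132e-02  2.45508010e-01  1.93446891e+00  1.07158446e-03
  9.61864706e-01  7.33395854e-01]
```

```bash
python3 -m handwheel '[[[0,0,1],[0,0,0],0.8],[[0,0,1],[0,0,0],0.8],[[0,0,0],[0,0,0],0.69],[[0,0,0],[0,0,0],0.69],[[0,0,0],[0,0,0],0.69]]' 20; python3 -c "
from rig import readout;s=readout.get_state();print(s['moment'])"; python3 -m handwheel '[[[0,0,0],[0,0,-0.25],0.69],[[0,0,0],[0,0,-0.25],0.69],[[0,0,0],[0,0,-0.25],0.69],[[0,0,0],[0,0,-0.25],0.69]]';python3 -c "
from rig import readout;s=readout.get_state();print(s['moment'])"
```

```text
clock: 15.22
position: [0.4655, 0.0543, 0.0623]
ee_rot: [0.0, 0.92, 0.392, -0.0]
contact_force: [-0.7, -0.2, -0.2]
width: 0.0132
gripper_force: 0.4
[0.03676357 0.15080964 0.0288127 ]
clock: 15.72
position: [0.4656, 0.0551, 0.062]
ee_rot: [-0.0, 0.898, 0.44, -0.0]
contact_force: [-0.9, 3.1, 2.2]
width: 0.0137
gripper_force: 2.6
[ 0.34110905  0.37818542 -0.04984477]
```

```bash
cat > m.py <<'E'
from rig import readout;s=readout.get_state();print("M",s['moment'].round(3))
E
(python3 -m handwheel '[[[0,0,0],[0,0,-0.25],0.69],[[0,0,0],[0,0,-0.25],0.69]]'; python3 m.py; python3 -m handwheel '[[[0,0,0],[0,0,-0.25],0.69],[[0,0,0],[0,0,-0.25],0.69]]'; python3 m.py) | grep -v ee
```

```text
clock: 15.98
position: [0.4656, 0.055, 0.062]
contact_force: [-2.2, 2.2, 2.6]
width: 0.0131
gripper_force: 2.8
M [ 0.426  0.442 -0.054]
clock: 16.23
position: [0.4657, 0.055, 0.062]
contact_force: [-2.4, 1.9, 3.3]
width: 0.0126
gripper_force: 3.2
M [ 0.492  0.478 -0.029]
```

```bash
(python3 -m handwheel '[[[0,0,0],[0,0,-0.25],0.69],[[0,0,0],[0,0,-0.25],0.69]]'; python3 m.py; python3 -m handwheel '[[[0,0,0],[0,0,-0.25],0.69],[[0,0,0],[0,0,-0.25],0.69]]'; python3 m.py) | grep -v ee
```

```text
clock: 16.48
position: [0.4656, 0.055, 0.0619]
contact_force: [-2.0, 3.3, 2.4]
width: 0.013
gripper_force: 3.3
M [ 0.57   0.446 -0.098]
clock: 16.73
position: [0.4657, 0.0549, 0.0618]
contact_force: [-2.7, 3.1, 1.2]
width: 0.0128
gripper_force: 3.3
M [ 0.553  0.467 -0.077]
```

```bash
(python3 -m handwheel '[[[0,0,0],[0,0,-0.25],0.69],[[0,0,0],[0,0,-0.25],0.69]]'; python3 m.py; python3 -m handwheel '[[[0,0,0],[0,0,-0.25],0.69],[[0,0,0],[0,0,-0.25],0.69]]'; python3 m.py) | grep -v ee
```

```text
clock: 16.98
position: [0.4657, 0.0545, 0.0617]
contact_force: [-2.0, 2.3, -1.8]
width: 0.0131
gripper_force: 1.5
M [ 0.402  0.334 -0.024]
clock: 17.23
position: [0.4656, 0.0547, 0.0617]
contact_force: [-2.0, 1.9, -2.0]
width: 0.0132
gripper_force: 3.8
M [ 0.433  0.355 -0.125]
```

```bash
(python3 -m handwheel '[[[0,0,0],[0,0,-0.25],0.69],[[0,0,0],[0,0,0],0.69]]'; python3 m.py; python3 -m handwheel '[[[0,0,0],[0,0,-0.25],0.69],[[0,0,0],[0,0,0],0.69]]'; python3 m.py) | grep -v ee
```

```text
clock: 17.48
position: [0.4657, 0.0548, 0.0618]
contact_force: [-1.8, 1.9, -2.8]
width: 0.0129
gripper_force: 6.4
M [ 0.388  0.273 -0.162]
clock: 17.73
position: [0.4658, 0.0547, 0.0618]
contact_force: [-0.8, 2.0, -4.4]
width: 0.0135
gripper_force: 9.9
M [ 0.246  0.363 -0.321]
```

Turning resistance is rising, so the knob is in a notch. I'll back off, release and look.

```bash
python3 -m handwheel '[[[0,0,0],[0,0,0.5],0.69],[[0,0,0],[0,0,0.2],0.6],[[0,0,0],[0,0,0],0.4],[[0,0,0],[0,0,0],0.3]]'; python3 m.py
python3 - <<'E'
from h import *
import cv2
a=vision.get_image("scene")[200:265,300:365]
a=(255*(a/255.)**.5).astype(np.uint8)
cv2.imwrite("pics/k.png",cv2.resize(a,(585,585),interpolation=cv2.INTER_CUBIC))
E
```

```text
clock: 18.23
position: [0.4669, 0.0545, 0.0625]
ee_rot: [0.001, 0.824, 0.566, 0.001]
contact_force: [-0.3, -0.0, -0.1]
width: 0.0302
gripper_force: 0.0
M [ 0.049  0.021 -0.001]
```

View pics/k.png

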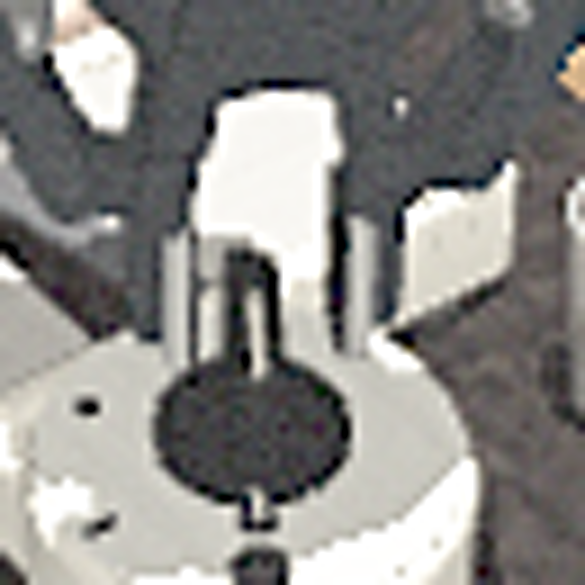

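The nose at (258,515) points at the big dot at (262,565). The disc's lower edge is at y≈505, as it was when fully down. I'll retract straight up and check again.

```bash
python3 -m handwheel '[[[0,0,0],[0,0,0],0],[[0,0,0],[0,0,0],0],[[0,0,-8],[0,0,0],0],[[0,0,-20],[0,0,0],0],[[0,0,-30],[0,0,0],0],[[0,0,-30],[0,0,0],0],[[0,0,-30],[0,0,0],0],[[0,0,0],[0,0,0],0]]'
python3 - <<'E'
from h import *
import cv2
a=vision.get_image("scene")[215:280,300:365]
a=(255*(a/255.)**.5).astype(np.uint8);a=cv2.resize(a,(585,585),interpolation=cv2.INTER_CUBIC)
for z,c in((.065,(0,0,255)),(.074,(0,255,0))):
  for d in(43,55,67):
    t=np.radians(189+d);q=proj("scene",[.4653+.03*np.cos(t),.0541+.03*np.sin(t),z])[0]
    cv2.circle(a,tuple(((q-[300,215]+.5)*9).astype(int)),3,c,-1)
cv2.imwrite("pics/l.png",a)
E
```

```text
clock: 19.27
position: [0.4678, 0.0548, 0.1827]
ee_rot: [0.002, 0.824, 0.566, 0.003]
contact_force: [-0.6, -0.1, -0.7]
width: 0.0425
gripper_force: 0.0
```

View pics/l.png

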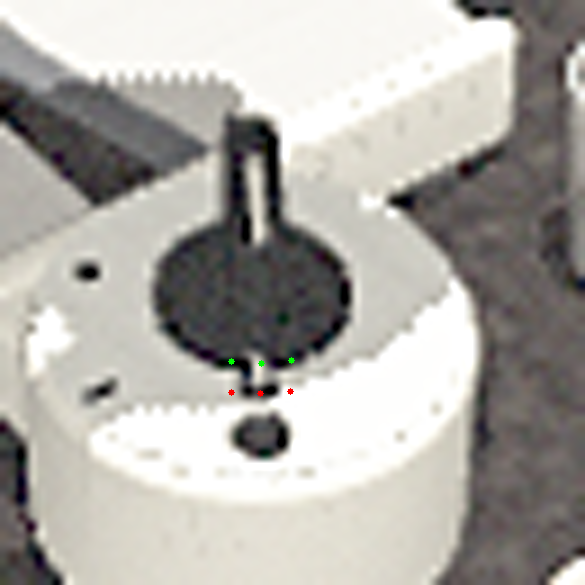

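The nose tip at (258,388) matches the fully-down prediction at the big dot, and the tool is clear.

```bash
python3 -c "
from rig import manip;print(manip.sign_off())"
```

```text
the job is handed in; nothing more can be done
None
```

The selector knob is down in the notch at the big dot (thick slices), the arm is clear of everything, and I handed the job in at about 19 s; the final picture confirms the knob's position, but no verdict came back.

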